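# Lock the barrel of the brass-ringed gauge head

## Task

On the leatherworker's gauge head with the brass lock ring (not the black-ringed one), push the red catch fully in so that it holds the barrel, then turn the brass knurled ring clockwise, seen from above, until it is tight and its white line meets the red line on the housing. The barrel itself must stay as it is; leave the catch in and let go of everything.

Things in the scene. Friction and masses are not known exactly. Their poses are not given: they have to be found in the camera images.
- head: The brass-ringed gauge head, bolted down, left or right of a like head with a black ring. Grey base 130 x 130 x 18 mm; round grey cap plate, 88 mm across, top 42 mm up, a red line on its +x side; above it a neck 42 mm across, then ring and barrel. Origin: on the ring's axis at bench level, z up. The red-gripped catch is on the -x side.
- lock_ring (a joint): Brass knurled ring, 52 mm across, 60 to 82 mm above the bench, white line on top and side. Turn on the barrel, rad, clockwise from above positive; 0 is tight (hard stop, white line at the red one), starts at -1.15 to -0.7. Rubs on the barrel (0.15 N m) more than the barrel rubs in the housing (0.04): with the catch out the barrel turns along.
- barrel (a joint): Aluminium barrel, 30 mm across, standing out of the ring up to 98 mm above the bench, a black line on its top. Turn in the housing, rad, clockwise from above positive; 0 is as found, black line towards the red line. With the catch in it has about 0.06 rad of play either way.
- catch (a joint): Travel of the barrel catch, m: 0 out, 0.018 fully in (tongue in a notch of the barrel's collar); starts at 0 to 0.003. Slides along the head's +x towards the axis, about 3 N of rubbing, stays where left. Its upright red grip, 14 mm thick along x, 24 mm wide along y, 22 to 68 mm above the bench, is centred at x = -95 mm plus the travel, y = 0 in the head's frame.

How it is judged:
By the outcome, as a careful person would: the job done as asked, in the order asked, and still so for the second after the job is handed in, with the robot touching nothing.
It also fails if it takes over 38 s, if anything falls off the work surface, if the arm or the gripper's body presses on something with over 40 N, if the wrist force passes 120 N, or if a joint passes its speed limit or range.

## Robot

A 6-joint arm with a two-finger parallel gripper is mounted at the origin on the work surface. World frame = base frame: x ahead of the robot, y to its left, z up, the work surface at z = 0. Lengths are in m, angles in rad, forces in N, time in s.
With the tool pointing down it reaches from about 0.25 to 0.775 m from the base axis. Payload 4 kg.
Tool frame: the origin (TCP) lies on the centre line of the jaws, within the pads' length; the fingertips stand 8 mm ahead of it and the grasp point (between the pads) lies 11 mm behind it; y points along the fingers, x is the direction in which the jaws open and shut, and the axes are right-handed (so a half turn about y gives the same grasp; the last joint's range is limited). The gripper opens to 94 mm and grips with 3 to 60 N. Pads are 16 mm wide; open, the fingers measure 119 mm over their backs; the gripper's body (75 mm by 177 mm) begins 78 mm behind the grasp point.
Start: joints at [-1.346, 0.087, 1.371, -0, 1.684, -0.103], TCP at [0.177, -0.521, 0.184] pointing down, gripper open.
Joint ranges: [-3.1, 3.1], [-0.76, 2.03], [0.27, 2.55], [-1.08, 4.22], [0.17, 2.65], [-2.57, 2.57]. Speed limits (rad/s): [2.79, 2.79, 3.14, 3.14, 3.14, 3.14].

## Interface

Orientations are given as [roll, pitch, yaw] about the fixed x, y, z axes, in that order (R = Rz(yaw) Ry(pitch) Rx(roll)).
In Python, from bench import robot gives the robot as it stands.
- The arm moves only by the tool step_arm, never from a script. Its argument "commands" is a list of rows, each an object with "xyz": the shift along the world's x, y, z in m, a list of three; "twist": the turn, a rotation vector about the world's x, y, z in degrees, a list of three. In form: [{"xyz": [tx, ty, tz], "twist": [ax, ay, az]}, ...]. A call has 1 to 12 rows; each row is the pose to reach, as a shift and turn from the pose commanded when the call began; what a row does not reach only later rows make up. A row lasts 1/12 s, in which the tool goes at most 41.7 mm and 7.16 degrees, less where a joint would pass 70% of its speed; a pose out of reach is approached as far as the arm can. A call with a gripper value outside its range is refused whole. "fingers" is the closure in counts, from 0 (fully open) to 255 (shut), set as the call begins (left out, the last holds). The fingers move at their own pace and stop on an object; the grip force is fixed at half the most. Time passes only in rows, so rows that repeat a pose let the fingers close. It gives the time, the measured TCP pose, the force and the opening at its end, in the units of the state.
- robot.get_obs(): the state, without advancing time (a new reading comes with each control period).
- robot.snapshot(name): name is "scene" or "top"; returns (picture, depth): 420x560x3 uint8, red, green, blue; 420x560 float32, m along the optical axis (not along the pixel's ray), 0 where there is no reading.
- robot.camera_info(name): a dict with "fx", "fy", "cx", "cy" (pixels), "k1" (the pictures are not rectified: a ray, as slopes to the right and down, at radius r is drawn at 1 + k1 r^2 times it, then the intrinsics apply), "R" (3x3) and "t" (3): a world point X has camera coordinates R X + t. Camera axes: x right, y down, z forward; pixel columns grow to the right and rows downward; lengths in m; the calibration is good to about 2 mm. A picture is of the moment at which its call begins. camera_info takes no time and is no camera call.
- robot.close_job(): hands the job in, once; it reports no verdict.
The state is a dict: "time": time; "joint_positions": joint angles; "qvel": joint speeds; "joint_torque": joint torques, N m; "tool_pos": TCP position; "ee_rot": TCP orientation; "wrist_force": force on the tool from outside, world axes, zero at the start; "wrist_torque": the same for the moment, N m; "width": finger opening in m.
Only numpy, scipy, OpenCV 4.12 (cv2) and the standard library are available. Lean on these libraries where they do the work, as an engineer would, in place of code of your own. Each camera call takes 0.05 s, during which the arm holds its last target.

## Working session

There is one attempt and no reset: what is moved stays moved. The work goes in short steps, Python scripts to look and compute and a tool call to move; the robot and the scene stay as the last step left them, time stands still between calls to the robot, and variables do not carry over. Pictures are saved under pics/ and viewed, and the job is handed in when it is done.

Besides the shell and the picture viewer there is one more tool, called after "Request:" as a command line: name --argument value ..., lists and objects as JSON in quotes. step_arm: Moves the arm, as the interface text tells. Its arguments: {"type":"object","properties":{"commands":{"type":"array"},"fingers":{"type":"number"}},"required":["commands"]}

```bash
mkdir -p pics; ls; python3 - <<'E'
from bench import robot
import cv2,numpy as np
for n in("scene","top"):
    im,d=robot.snapshot(n); cv2.imwrite(f"pics/{n}0.png",im[:,:,::-1]); np.save(f"{n}0.npy",d); np.save(f"{n}0i.npy",im)
    print(n,robot.camera_info(n))
o=robot.get_obs();print(o)
E
```

```text
pics
scene {'fx': 436.2936840520021, 'fy': 436.2936840520021, 'cx': 279.26833530545247, 'cy': 213.35194053571126, 'k1': 0.02273478987434368, 'R': array([[ 0.73627779,  0.67632862,  0.02178543],
       [ 0.40550957, -0.41522258, -0.81434157],
       [-0.54171671,  0.60841581, -0.5799769 ]]), 't': array([-0.40883607, -0.2283298 ,  1.0200292 ])}
top {'fx': 410.0875966574171, 'fy': 410.0875966574171, 'cx': 278.85710852412694, 'cy': 210.93992920069317, 'k1': -0.07123477244597244, 'R': array([[ 0.02368641, -0.99946142,  0.02271181],
       [-0.98833303, -0.02682962, -0.14992661],
       [ 0.15045521, -0.01889561, -0.98843623]]), 't': array([-0.04161583,  0.58241063,  0.74999831])}
{'time': 0.1, 'joint_positions': array([-1.34609445e+00,  8.78474184e-02,  1.37213090e+00, -1.38929259e-05,
        1.68359561e+00, -1.03120765e-01]), 'qvel': array([-0.00118623, -0.00284536, -0.00389748,  0.00124417,  0.00060777,
       -0.00134558]), 'joint_torque': array([ 2.07704958e-03, -3.41250479e+01, -3.03303266e+01,  7.19331927e-02,
        3.03717703e-02, -8.99475958e-05]), 'tool_pos': array([ 0.17694652, -0.52017568,  0.18242558]), 'ee_rot': array([-1.57060611,  0.00197218, -1.24297505]), 'wrist_force': array([ 0.68073594, -0.66012604,  0.37149954]), 'wrist_torque': array([-0.03982315, -0.05148468, -0.04934351]), 'width': 0.09379801151021369}
```

View pics/scene0.png

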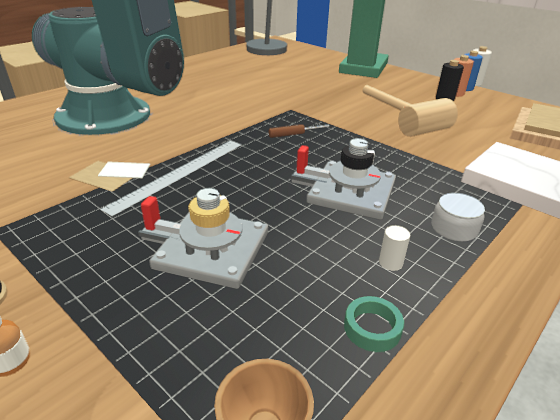

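View pics/top0.png

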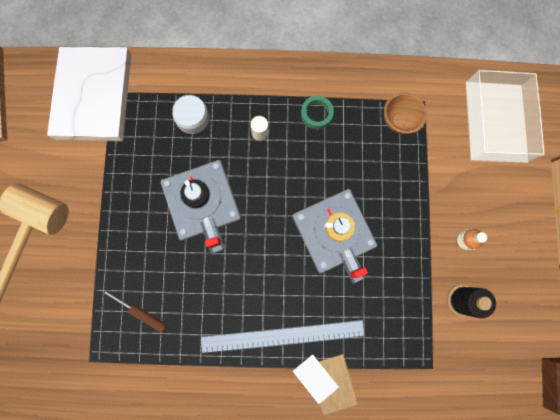

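The scene view shows the brass head around (209,215), its catch at (150,213), and the black head around (357,165). In the top view the brass ring is at (341,227), its catch at (359,272) and the red line near (331,213).

```bash
cat > h.py <<'E'
import numpy as np,cv2
from bench import robot
def ray(n,uv):
    c=robot.camera_info(n);K=np.array([[c['fx'],0,c['cx']],[0,c['fy'],c['cy']],[0,0,1.]])
    # drawn = s*(1+k1 s^2)
    p=cv2.undistortPoints(np.array(uv,float).reshape(-1,1,2),K,np.array([c['k1'],0,0,0.])).reshape(-1,2)
    R=c['R'];t=c['t'];d=np.c_[p,np.ones(len(p))]@R
    return -R.T@t,d
def onz(n,uv,z):
    o,d=ray(n,uv); return o+d*((z-o[2])/d[:,2])[:,None]
def proj(n,X):
    c=robot.camera_info(n);Y=np.atleast_2d(X)@c['R'].T+c['t'];s=Y[:,:2]/Y[:,2:];s=s*(1+c['k1']*(s**2).sum(1,keepdims=True))
    return s*[c['fx'],c['fy']]+[c['cx'],c['cy']]
def tri(n1,a,n2,b):
    o1,d1=ray(n1,[a]);o2,d2=ray(n2,[b]);d1,d2=d1[0],d2[0]
    s=np.linalg.lstsq(np.c_[d1,-d2],o2-o1,rcond=None)[0]
    p,q=o1+s[0]*d1,o2+s[1]*d2
    return (p+q)/2,np.linalg.norm(p-q)
def blobs(m,amin=4):
    n,l,s,c=cv2.connectedComponentsWithStats(m.astype(np.uint8)); 
    return [(s[i].tolist(),c[i].round(1).tolist()) for i in range(1,n) if s[i,4]>=amin]
E
python3 - <<'E'
from h import *
for n,roi in(("top",(290,180,385,290)),("scene",(130,180,280,290))):
    im=np.load(n+"0i.npy");d=np.load(n+"0.npy")
    hsv=cv2.cvtColor(im,cv2.COLOR_RGB2HSV).astype(int)
    H,S,V=hsv[...,0],hsv[...,1],hsv[...,2]
    box=np.zeros(H.shape,bool);box[roi[1]:roi[3],roi[0]:roi[2]]=1
    red=((H<8)|(H>172))&(S>150)&(V>90)&box
    br=(H>12)&(H<32)&(S>90)&(V>100)&box
    print(n,"red",blobs(red),"brass",blobs(br))
    x0,y0,x1,y1=roi
    cv2.imwrite(f"pics/{n}0z.png",cv2.resize(im[y0:y1,x0:x1,::-1],None,fx=5,fy=5,interpolation=cv2.INTER_NEAREST))
    if n=="top":
        v,u=np.nonzero(br);hull=cv2.convexHull(np.c_[u,v].astype(np.int32))
        print("ellipse",cv2.fitEllipse(hull), "onz82",onz("top",[cv2.minEnclosingCircle(hull)[0]],.082))
        for b,c in blobs(red): print(onz("top",[c],.068 if b[4]>60 else .042))
        v,u=np.nonzero(((H<8)|(H>172))&(S>150)&(V>90)&box)
E
```

```text
top red [([327, 209, 5, 7, 15], [329.0, 212.0]), ([351, 267, 17, 11, 121], [359.3, 272.4])] brass [([326, 213, 29, 28, 366], [339.7, 227.6])]
ellipse ((339.7257385253906, 226.57882690429688), (28.3466739654541, 28.778772354125977), 70.14713287353516) onz82 [[ 0.55159075 -0.1385309   0.082     ]]
[[ 0.5842073 -0.1246601  0.042    ]]
[[ 0.46856375 -0.17814605  0.068     ]]
scene red [([141, 196, 19, 34, 458], [149.9, 211.8]), ([227, 230, 13, 4, 27], [232.9, 231.2])] brass [([188, 197, 42, 31, 810], [208.7, 214.0])]
```

```bash
ls pics; python3 -c "
import cv2
a=cv2.imread('pics/top0z.png');print(a.shape,cv2.imread('pics/scene0z.png').shape)"
```

```text
scene0.png
scene0z.png
top0.png
top0z.png
(550, 475, 3) (550, 750, 3)
```

View pics/top0z.png

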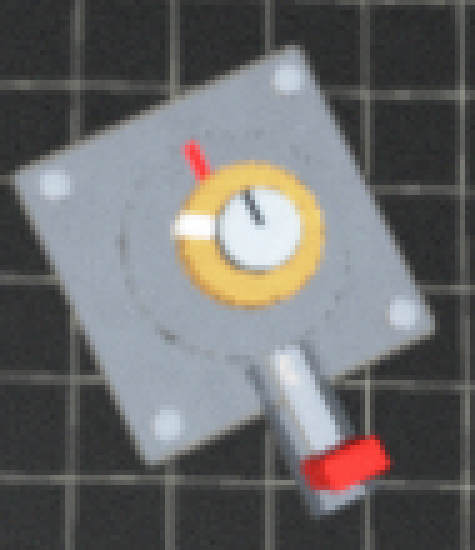

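View pics/scene0z.png

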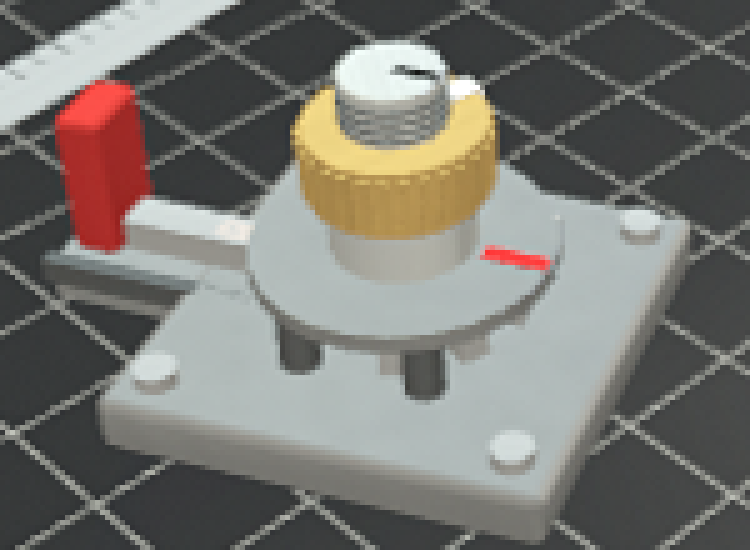

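```bash
python3 - <<'E'
from h import *
b=np.array([(55,185),(288,78),(404,314),(168,425)])/5+np.array([290,180])-.4
P=onz("top",b,.022);print(P.round(4),P.mean(0).round(4),np.linalg.norm(P-np.roll(P,1,0),axis=1))
e=[P[0]-P[3],P[1]-P[2]];print([np.degrees(np.arctan2(x[1],x[0])) for x in e],[np.degrees(np.arctan2(x[1],x[0]))-90 for x in (P[0]-P[1],P[3]-P[2])])
z=lambda p:np.array([p])/5+np.array([290,180])-.4
z2=lambda p:np.array([p])/5+np.array([130,180])-.4
print("barrel top",onz("top",z((260,228)),.098),"scene",onz("scene",z2((391,70)),.098))
print("red line ends",onz("top",[z((189,142))[0],z((205,179))[0]],.042), onz("scene",[z2((550,265))[0],z2((484,252))[0]],.042))
print("white ends",onz("top",[z((174,227))[0],z((215,227))[0]],.082))
im=np.load("top0i.npy");hsv=cv2.cvtColor(im,cv2.COLOR_RGB2HSV).astype(int)
# grip top: brighter red
sub=hsv[262:285,345:372];print(np.where((sub[...,0]<8)|(sub[...,0]>172),sub[...,2],0)*(sub[...,1]>120))
print("cams",ray("top",[(0,0)])[0],ray("scene",[(0,0)])[0])
d=np.load("top0.npy")
for uv in [(359,270),(331,235),(341,225)]:
    o,r=ray("top",[uv]);print(uv,o+r[0]*d[uv[1],uv[0]])
# grip top centre in scene
print("grip top scene",onz("scene",z2((97,103)),.068))
E
```

```text
[[ 0.5765 -0.0708  0.022 ]
 [ 0.6225 -0.1642  0.022 ]
 [ 0.5284 -0.2106  0.022 ]
 [ 0.4826 -0.1168  0.022 ]] [ 0.5525 -0.1406  0.022 ] [0.10454193 0.10417811 0.10492607 0.10446841]
[np.float64(26.08830221992564), np.float64(26.246959190931506)] [np.float64(26.23104450461679), np.float64(26.020186090935013)]
barrel top [[ 0.55216876 -0.13962827  0.098     ]] scene [[ 0.55208344 -0.13983571  0.098     ]]
red line ends [[ 0.59201997 -0.12147975  0.042     ]
 [ 0.57759532 -0.12782782  0.042     ]] [[ 0.58996273 -0.12015696  0.042     ]
 [ 0.57254513 -0.12888665  0.042     ]]
white ends [[ 0.55365447 -0.11055365  0.082     ]
 [ 0.55404537 -0.12573029  0.082     ]]
[[  0   0   0   0   0   0   0   0   0   0   0   0   0   0   0   0   0   0
    0   0   0   0   0   0   0   0   0]
 [  0   0   0   0   0   0   0   0   0   0   0   0   0   0   0   0   0   0
    0   0   0   0   0   0   0   0   0]
 [  0   0   0   0   0   0   0   0   0   0   0   0   0   0   0   0   0   0
    0   0   0   0   0   0   0   0   0]
 [  0   0   0   0   0   0   0   0   0   0   0   0   0   0   0   0   0   0
    0   0   0   0  
[... 1750 characters left out ...]
 0   0   0   0   0   0   0   0   0   0
    0   0   0   0   0   0   0   0   0]
 [  0   0   0   0   0   0   0   0   0   0   0   0   0   0   0   0   0   0
    0   0   0   0   0   0   0   0   0]
 [  0   0   0   0   0   0   0   0   0   0   0   0   0   0   0   0   0   0
    0   0   0   0   0   0   0   0   0]
 [  0   0   0   0   0   0   0   0   0   0   0   0   0   0   0   0   0   0
    0   0   0   0   0   0   0   0   0]]
cams [ 0.46376024 -0.01179589  0.82958953] [ 0.9461737  -0.43890205  0.41456159]
(359, 270) [ 0.47299274 -0.17800836  0.06608641]
(331, 235) [ 0.53544195 -0.1227947   0.0824816 ]
(341, 225) [ 0.55230934 -0.13825917  0.0996066 ]
grip top scene [[ 0.46928346 -0.18027434  0.068     ]]
```

Request:
step_arm --commands '[{"xyz": [0.012,0.014,0.01],"twist": [0,0,0]},{"xyz": [0.036,0.042,0.02],"twist": [0,0,1]},{"xyz": [0.061,0.071,0.02],"twist": [0,0,2]},{"xyz": [0.088,0.103,0.02],"twist": [0,0,3]},{"xyz": [0.115,0.135,0.02],"twist": [0,0,4]},{"xyz": [0.142,0.167,0.02],"twist": [0,0,5]},{"xyz": [0.169,0.199,0.02],"twist": [0,0,6]},{"xyz": [0.196,0.231,0.02],"twist": [0,0,7]},{"xyz": [0.223,0.262,0.02],"twist": [0,0,7.3]},{"xyz": [0.25,0.292,0.01],"twist": [0,0,7.3]},{"xyz": [0.274,0.32,0.0],"twist": [0,0,7.3]},{"xyz": [0.292,0.3405,0.0],"twist": [0,0,7.3]}]' --fingers 0

```text
time: 1.1
tool_pos: [0.4693, -0.1768, 0.1808]
ee_rot: [-1.573, 0.004, -1.113]
wrist_force: [-0.2, -0.4, -0.2]
width: 0.094
```

Request:
step_arm --commands '[{"xyz": [0,0,0],"twist": [0,0,0]},{"xyz": [0,0,0],"twist": [0,0,0]},{"xyz": [0,0,0],"twist": [0,0,0]}]'

```text
time: 1.35
tool_pos: [0.4687, -0.1805, 0.1832]
ee_rot: [-1.572, 0.0, -1.115]
wrist_force: [0.5, -0.0, -0.3]
width: 0.0939
```

Request:
step_arm --commands '[{"xyz": [0,0,-0.015],"twist": [0,0,0]},{"xyz": [0,0,-0.04],"twist": [0,0,0]},{"xyz": [0,0,-0.065],"twist": [0,0,0]},{"xyz": [0,0,-0.09],"twist": [0,0,0]},{"xyz": [0,0,-0.11],"twist": [0,0,0]},{"xyz": [0,0,-0.128],"twist": [0,0,0]},{"xyz": [0,0,-0.14],"twist": [0,0,0]},{"xyz": [0,0,-0.144],"twist": [0,0,0]},{"xyz": [0,0,-0.144],"twist": [0,0,0]},{"xyz": [0,0,-0.144],"twist": [0,0,0]}]'

```text
time: 2.18
tool_pos: [0.4695, -0.1811, 0.0405]
ee_rot: [-1.57, -0.001, -1.117]
wrist_force: [-0.7, -1.0, -0.2]
width: 0.0937
```

```bash
cat > look.py <<'E'
import sys
from h import *
tag=sys.argv[1]
ROI={"top":(270,160,400,300),"scene":(120,150,290,290)}
for n in sys.argv[2:] or ("top","scene"):
    im,d=robot.snapshot(n);np.save(f"{tag}_{n}.npy",im);x0,y0,x1,y1=ROI[n]
    cv2.imwrite(f"pics/{tag}_{n}.png",cv2.resize(im[y0:y1,x0:x1,::-1],None,fx=4,fy=4,interpolation=cv2.INTER_CUBIC))
E
python3 look.py a scene
```

```text
(no output)
```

View pics/a_scene.png

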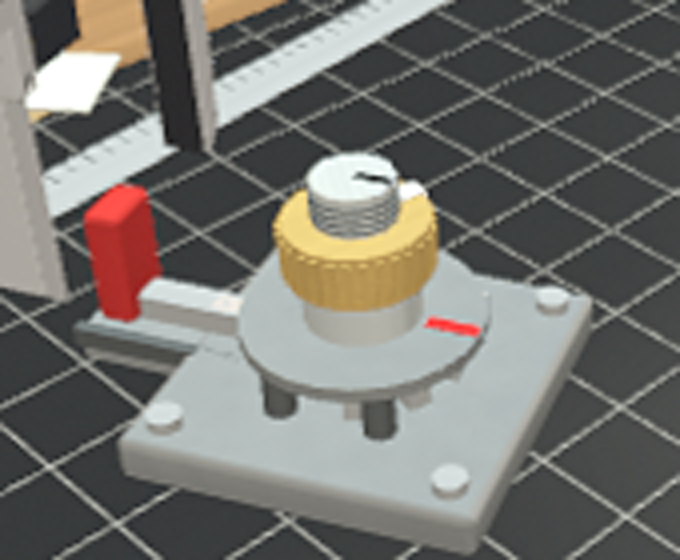

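The open fingers straddle the red grip (zoom 120,255), with the left one at (30,200) and the far one at (185,80). I'll close on it.

Request:
step_arm --commands '[{"xyz": [0,0,0],"twist": [0,0,0]},{"xyz": [0,0,0],"twist": [0,0,0]},{"xyz": [0,0,0],"twist": [0,0,0]},{"xyz": [0,0,0],"twist": [0,0,0]},{"xyz": [0,0,0],"twist": [0,0,0]},{"xyz": [0,0,0],"twist": [0,0,0]},{"xyz": [0,0,0],"twist": [0,0,0]},{"xyz": [0,0,0],"twist": [0,0,0]}]' --fingers 255

```text
time: 2.9
tool_pos: [0.469, -0.1802, 0.0394]
ee_rot: [-1.571, 0.0, -1.116]
wrist_force: [0.7, 0.6, 0.1]
width: 0.0442
```

Request:
step_arm --commands '[{"xyz": [0,0,0],"twist": [0,0,0]},{"xyz": [0,0,0],"twist": [0,0,0]},{"xyz": [0,0,0],"twist": [0,0,0]},{"xyz": [0,0,0],"twist": [0,0,0]},{"xyz": [0,0,0],"twist": [0,0,0]},{"xyz": [0,0,0],"twist": [0,0,0]}]'

```text
time: 3.4
tool_pos: [0.469, -0.1801, 0.0395]
ee_rot: [-1.571, 0.0, -1.116]
wrist_force: [-0.3, 0.3, 1.0]
width: 0.0233
```

Request:
step_arm --commands '[{"xyz": [0.0018,0.0009,0],"twist": [0,0,0]},{"xyz": [0.0036,0.0018,0],"twist": [0,0,0]},{"xyz": [0.0054,0.0026,0],"twist": [0,0,0]},{"xyz": [0.0072,0.0035,0],"twist": [0,0,0]},{"xyz": [0.009,0.0044,0],"twist": [0,0,0]},{"xyz": [0.0108,0.0053,0],"twist": [0,0,0]},{"xyz": [0.0117,0.0057,0],"twist": [0,0,0]},{"xyz": [0.0117,0.0057,0],"twist": [0,0,0]},{"xyz": [0.0117,0.0057,0],"twist": [0,0,0]}]'

```text
time: 4.15
tool_pos: [0.481, -0.1742, 0.0394]
ee_rot: [-1.57, 0.0, -1.115]
wrist_force: [-1.9, 0.6, 1.5]
width: 0.023
```

Request:
step_arm --commands '[{"xyz": [0.0009,0.0004,0],"twist": [0,0,0]},{"xyz": [0.0018,0.0009,0],"twist": [0,0,0]},{"xyz": [0.0018,0.0009,0],"twist": [0,0,0]},{"xyz": [0.0018,0.0009,0],"twist": [0,0,0]}]'

```text
time: 4.48
tool_pos: [0.4825, -0.1735, 0.0394]
ee_rot: [-1.571, 0.0, -1.116]
wrist_force: [-3.6, 1.5, 1.3]
width: 0.0235
```

Request:
step_arm --commands '[{"xyz": [0.0009,0.0004,0],"twist": [0,0,0]},{"xyz": [0.0009,0.0004,0],"twist": [0,0,0]},{"xyz": [0.0009,0.0004,0],"twist": [0,0,0]}]'

```text
time: 4.73
tool_pos: [0.4834, -0.173, 0.0395]
ee_rot: [-1.571, 0.0, -1.116]
wrist_force: [-2.6, 0.5, 2.2]
width: 0.0237
```

Request:
step_arm --commands '[{"xyz": [0.0009,0.0004,0],"twist": [0,0,0]},{"xyz": [0.0009,0.0004,0],"twist": [0,0,0]},{"xyz": [0.0009,0.0004,0],"twist": [0,0,0]}]'

```text
time: 4.98
tool_pos: [0.4835, -0.173, 0.0395]
ee_rot: [-1.573, 0.001, -1.116]
wrist_force: [-5.6, -0.2, 3.6]
width: 0.0235
```

Request:
step_arm --commands '[{"xyz": [0.0009,0.0004,0],"twist": [0,0,0]},{"xyz": [0.0009,0.0004,0],"twist": [0,0,0]},{"xyz": [0.0009,0.0004,0],"twist": [0,0,0]}]'

```text
time: 5.23
tool_pos: [0.4835, -0.173, 0.0394]
ee_rot: [-1.575, 0.001, -1.116]
wrist_force: [-7.6, -0.0, 3.0]
width: 0.0236
```

Request:
step_arm --commands '[{"xyz": [0.0009,0.0004,0],"twist": [0,0,0]},{"xyz": [0.0009,0.0004,0],"twist": [0,0,0]},{"xyz": [0.0009,0.0004,0],"twist": [0,0,0]}]'

```text
time: 5.48
tool_pos: [0.4835, -0.173, 0.0394]
ee_rot: [-1.577, 0.001, -1.116]
wrist_force: [-9.8, -0.8, 6.1]
width: 0.0235
```

```bash
python3 look.py b scene; python3 -c "
from h import *
print({k:robot.get_obs()[k].round(4) for k in('tool_pos','wrist_force','wrist_torque')})"
```

```text
{'tool_pos': array([ 0.4835, -0.173 ,  0.0394]), 'wrist_force': array([-10.2566,  -0.9221,   5.3573]), 'wrist_torque': array([-0.2352,  1.8422,  0.0077])}
```

View pics/b_scene.png

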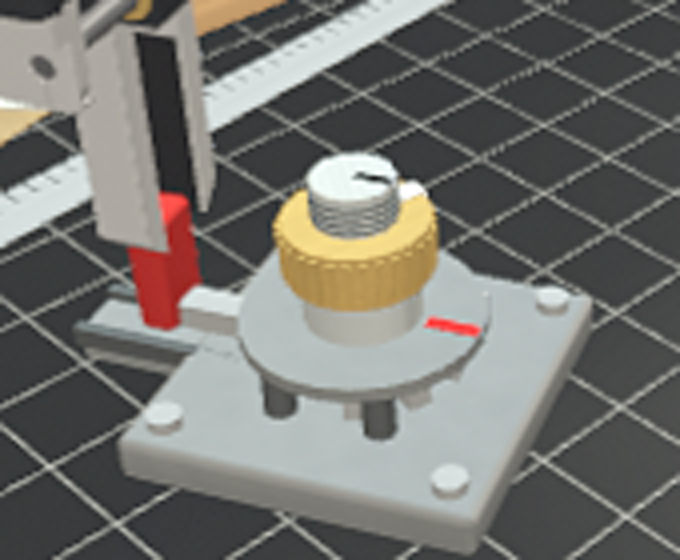

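The grip has come in 16 mm and is firmly stopped about 77 mm from the axis, which is the fully-in position. I'll push once more, ease back to the measured pose, and release.

Request:
step_arm --commands '[{"xyz": [0.0018,0.0009,0],"twist": [0,0,0]},{"xyz": [0.0018,0.0009,0],"twist": [0,0,0]},{"xyz": [0.0018,0.0009,0],"twist": [0,0,0]},{"xyz": [0.0018,0.0009,0],"twist": [0,0,0]}]'

```text
time: 5.87
tool_pos: [0.4835, -0.173, 0.0394]
ee_rot: [-1.581, 0.001, -1.116]
wrist_force: [-14.1, -2.4, 6.6]
width: 0.0235
```

Request:
step_arm --commands '[{"xyz": [-0.004,-0.002,0],"twist": [0,0,0]},{"xyz": [-0.004,-0.002,0],"twist": [0,0,0]}]'

```text
time: 6.03
tool_pos: [0.4835, -0.173, 0.0394]
ee_rot: [-1.571, 0.001, -1.116]
wrist_force: [-3.9, 1.7, 1.7]
width: 0.0235
```

Request:
step_arm --commands '[{"xyz": [0,0,0],"twist": [0,0,0]},{"xyz": [0,0,0],"twist": [0,0,0]},{"xyz": [0,0,0],"twist": [0,0,0]},{"xyz": [0,0,0],"twist": [0,0,0]},{"xyz": [0,0,0],"twist": [0,0,0]},{"xyz": [0,0,0],"twist": [0,0,0]}]' --fingers 0

```text
time: 6.53
tool_pos: [0.4844, -0.1732, 0.0395]
ee_rot: [-1.57, -0.001, -1.115]
wrist_force: [0.6, -0.5, 1.2]
width: 0.0603
```

Request:
step_arm --commands '[{"xyz": [0,0,0.012],"twist": [0,0,0]},{"xyz": [0,0,0.035],"twist": [0,0,0]},{"xyz": [0,0,0.06],"twist": [0,0,0]},{"xyz": [0,0,0.085],"twist": [0,0,0]},{"xyz": [0,0,0.1],"twist": [0,0,0]},{"xyz": [0.008,0.004,0.11],"twist": [0,0,3]},{"xyz": [0.025,0.012,0.11],"twist": [0,0,8]},{"xyz": [0.043,0.021,0.11],"twist": [0,0,13]},{"xyz": [0.058,0.029,0.11],"twist": [0,0,18]},{"xyz": [0.068,0.0337,0.11],"twist": [0,0,20]},{"xyz": [0.068,0.0337,0.11],"twist": [0,0,20]},{"xyz": [0.068,0.0337,0.11],"twist": [0,0,20]}]'

```text
time: 7.53
tool_pos: [0.5519, -0.1394, 0.1497]
ee_rot: [-1.571, 0.0, -0.767]
wrist_force: [-0.6, 0.7, -0.3]
width: 0.0938
```

```bash
python3 look.py c; python3 -c "
from h import *
o=robot.get_obs();print(o['tool_pos'],o['ee_rot'],o['joint_positions'],o['width'])"
```

```text
[ 0.55137025 -0.1398516   0.14963443] [-1.57140141e+00  5.05006087e-05 -7.68093388e-01] [-3.47722398e-01  1.38182291e-01  1.38153562e+00 -5.32498606e-04
  1.62216777e+00  4.20343710e-01] 0.0939033171359406
```

View pics/c_scene.png

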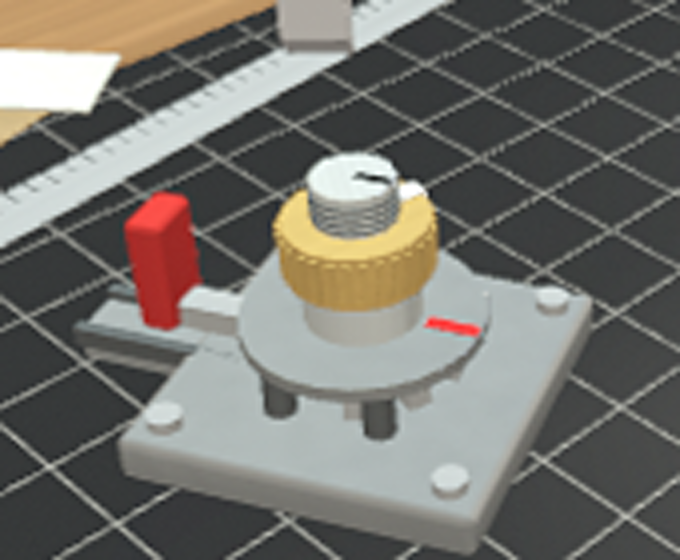

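View pics/c_top.png

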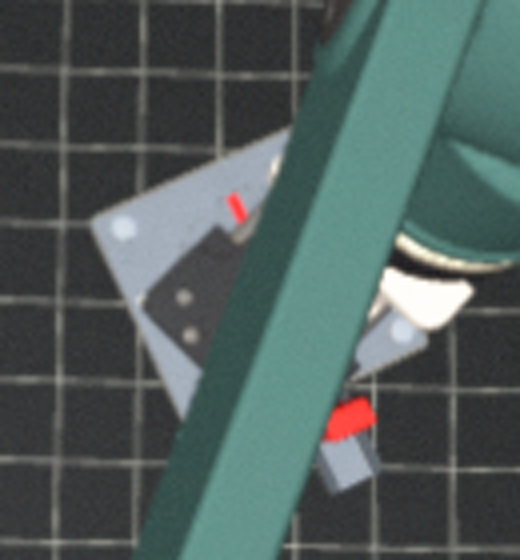

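The catch grip is now in (scene zoom 160,260) and the barrel line is unchanged. The gripper is over the ring, so I'll descend.

Request:
step_arm --commands '[{"xyz": [0,0,-0.012],"twist": [0,0,0]},{"xyz": [0,0,-0.03],"twist": [0,0,0]},{"xyz": [0,0,-0.05],"twist": [0,0,0]},{"xyz": [0,0,-0.068],"twist": [0,0,0]},{"xyz": [0,0,-0.082],"twist": [0,0,0]},{"xyz": [0,0,-0.09],"twist": [0,0,0]},{"xyz": [0,0,-0.09],"twist": [0,0,0]},{"xyz": [0,0,-0.09],"twist": [0,0,0]}]'

```text
time: 8.3
tool_pos: [0.5514, -0.1396, 0.0592]
ee_rot: [-1.571, 0.001, -0.767]
wrist_force: [-0.9, -0.2, 0.4]
width: 0.0939
```

Request:
step_arm --commands '[{"xyz": [0,0,0],"twist": [0,0,0]},{"xyz": [0,0,0],"twist": [0,0,0]},{"xyz": [0,0,0],"twist": [0,0,0]},{"xyz": [0,0,0],"twist": [0,0,0]},{"xyz": [0,0,0],"twist": [0,0,0]},{"xyz": [0,0,0],"twist": [0,0,0]},{"xyz": [0,0,0],"twist": [0,0,0]},{"xyz": [0,0,0],"twist": [0,0,0]},{"xyz": [0,0,0],"twist": [0,0,0]},{"xyz": [0,0,0],"twist": [0,0,0]},{"xyz": [0,0,0],"twist": [0,0,0]}]' --fingers 255

```text
time: 9.22
tool_pos: [0.552, -0.1391, 0.0602]
ee_rot: [-1.57, 0.0, -0.766]
wrist_force: [-1.9, 1.3, 4.8]
width: 0.0293
```

```bash
python3 look.py d scene; python3 -c "
from h import *
o=robot.get_obs();print(o['tool_pos'],o['ee_rot'],o['wrist_force'],o['wrist_torque'],o['width'])"
```

```text
[ 0.55203301 -0.13909403  0.06022659] [-1.57024492e+00  1.57679759e-06 -7.66374821e-01] [-1.17633864  1.30213523  5.13166583] [ 0.3027387   0.33146371 -0.01539524] 0.029499011187463276
```

View pics/d_scene.png

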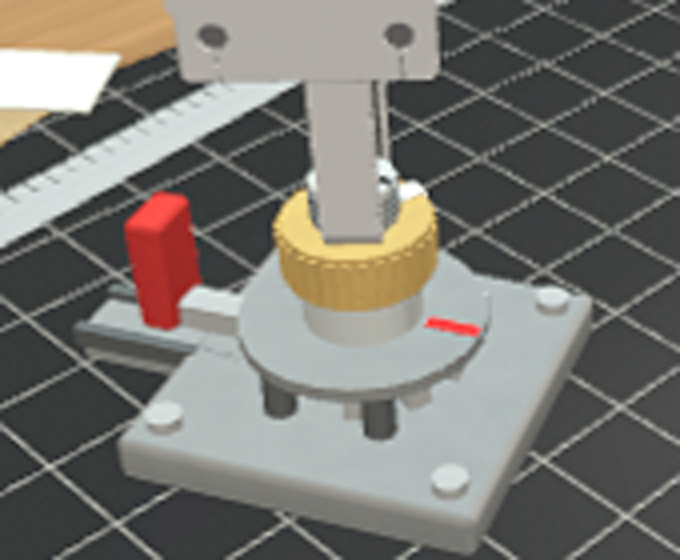

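The fingertips (zoom 352,240) sit on top of the ring and have closed on the barrel, with a width of 29 mm. They are higher than the stated tip offset implies. I'll measure this before opening.

```bash
python3 - <<'E'
from h import *
im,d=robot.snapshot("scene")
for zu,zv in [(352,225),(352,235),(340,236),(365,236),(352,150),(352,100),(300,250),(350,290),(210,36)]:
    u,v=round(zu/4-.4)+120,round(zv/4-.4)+150
    o,r=ray("scene",[(u,v)]);print((zu,zv),im[v,u],(o+r[0]*d[v,u]).round(4))
o=robot.get_obs();print(o['tool_pos'],o['width'],o['joint_positions'])
E
```

```text
(352, 225) [177 172 165] [ 0.5712 -0.1557  0.095 ]
(352, 235) [175 171 164] [ 0.5711 -0.156   0.092 ]
(340, 236) [147 142 137] [ 0.569  -0.1593  0.0911]
(365, 236) [146 142 138] [ 0.5759 -0.155   0.0923]
(352, 150) [176 172 165] [ 0.5748 -0.1559  0.1254]
(352, 100) [176 172 165] [ 0.5758 -0.1551  0.1427]
(300, 250) [233 204 123] [ 0.5528 -0.1637  0.0806]
(350, 290) [177 144  80] [ 0.5704 -0.1591  0.0708]
(210, 36) [90 90 87] [ 0.592  -0.2125  0.1927]
[ 0.55200938 -0.13908846  0.06020391] 0.028994999809371924 [-3.46763011e-01  1.85101518e-01  1.50834627e+00  5.23767653e-04
  1.44798286e+00  4.19555578e-01]
```

```bash
python3 - <<'E'
from h import *
def z(P):return ((proj("scene",P)-[120,150]+.4)*4).round()
x=np.array([np.cos(-1.116),np.sin(-1.116)]);t=np.array([-x[1],x[0]])
for zz in(.031,.05,.06,.07):
    P=np.array([[*(np.array([.4695,-.181])+.0595*x+s*.008*t),zz] for s in(-1,1)]);print("open a",zz,z(P).tolist())
for zz in(.031,.05,.06,.07):
    P=np.array([[*(np.array([.4835,-.173])+.0245*x+s*.008*t),zz] for s in(-1,1)]);print("shut b",zz,z(P).tolist())
x=np.array([np.cos(-.767),np.sin(-.767)]);t=np.array([-x[1],x[0]])
for zz in(.052,.07,.08,.09):
    P=np.array([[*(np.array([.552,-.139])+.0275*x+s*.008*t),zz] for s in(-1,1)]);print("d",zz,z(P).tolist())
E
```

```text
open a 0.031 [[20.0, 383.0], [62.0, 392.0]]
open a 0.05 [[10.0, 339.0], [52.0, 348.0]]
open a 0.06 [[4.0, 315.0], [47.0, 324.0]]
open a 0.07 [[-2.0, 290.0], [42.0, 300.0]]
shut b 0.031 [[118.0, 330.0], [159.0, 338.0]]
shut b 0.05 [[110.0, 286.0], [151.0, 295.0]]
shut b 0.06 [[105.0, 263.0], [147.0, 272.0]]
shut b 0.07 [[101.0, 239.0], [143.0, 248.0]]
d 0.052 [[335.0, 336.0], [383.0, 335.0]]
d 0.07 [[330.0, 293.0], [379.0, 292.0]]
d 0.08 [[328.0, 268.0], [377.0, 267.0]]
d 0.09 [[325.0, 243.0], [375.0, 242.0]]
```

The image puts the fingertips about 30 mm above the reported TCP in both the open and shut views. So the offset is consistent, though not as stated. I'll open, then go 34 mm lower so the tips end near z≈0.055.

Request:
step_arm --commands '[{"xyz": [0,0,0],"twist": [0,0,0]},{"xyz": [0,0,0],"twist": [0,0,0]},{"xyz": [0,0,0],"twist": [0,0,0]},{"xyz": [0,0,0],"twist": [0,0,0]},{"xyz": [0,0,0],"twist": [0,0,0]},{"xyz": [0,0,0],"twist": [0,0,0]},{"xyz": [0,0,0],"twist": [0,0,0]},{"xyz": [0,0,0],"twist": [0,0,0]},{"xyz": [0,0,0],"twist": [0,0,0]},{"xyz": [0,0,0],"twist": [0,0,0]},{"xyz": [0,0,0],"twist": [0,0,0]}]' --fingers 0

```text
time: 10.23
tool_pos: [0.5518, -0.1393, 0.0593]
ee_rot: [-1.571, 0.0, -0.766]
wrist_force: [0.0, 0.0, 0.6]
width: 0.0935
```

Request:
step_arm --commands '[{"xyz": [0,0,-0.004],"twist": [0,0,0]},{"xyz": [0,0,-0.01],"twist": [0,0,0]},{"xyz": [0,0,-0.016],"twist": [0,0,0]},{"xyz": [0,0,-0.02],"twist": [0,0,0]},{"xyz": [0,0,-0.022],"twist": [0,0,0]},{"xyz": [0,0,-0.022],"twist": [0,0,0]}]'

```text
time: 10.73
tool_pos: [0.5513, -0.1392, 0.0363]
ee_rot: [-1.572, 0.002, -0.766]
wrist_force: [0.1, 0.0, -0.1]
width: 0.0938
```

```bash
sed -i 's/(120,150,290,290)/(120,110,290,250)/' look.py; python3 look.py e scene
```

```text
(no output)
```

View pics/e_scene.png

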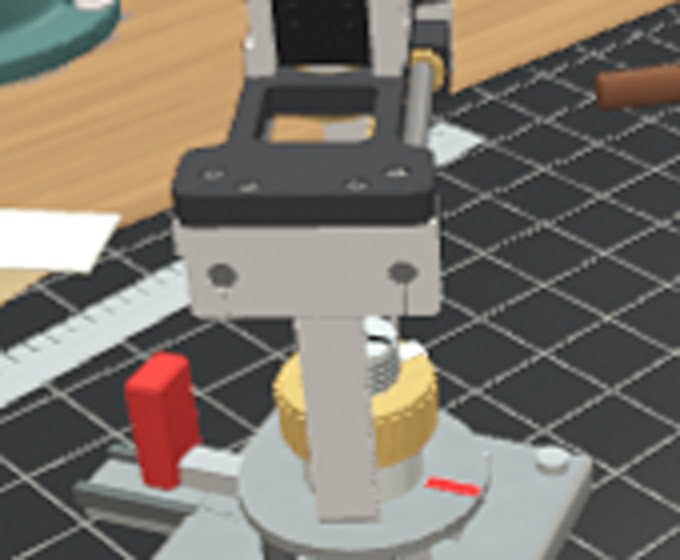

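```bash
python3 - <<'E'
from h import *
def z(P):return ((proj("scene",P)-[120,110]+.4)*4).round()
x=np.array([np.cos(-.767),np.sin(-.767)]);t=np.array([-x[1],x[0]])
for zz in(.04,.05,.06,.07):
    P=np.array([[*(np.array([.552,-.139])+.0595*x+s*.008*t),zz] for s in(-1,1)]);print(zz,z(P).tolist())
im,d=robot.snapshot("scene")
for zu,zv in [(350,450),(350,500),(350,512),(320,300),(320,310)]:
    u,v=round(zu/4-.4)+120,round(zv/4-.4)+110
    o,r=ray("scene",[(u,v)]);print((zu,zv),im[v,u],(o+r[0]*d[v,u]).round(4))
E
```

```text
0.04 [[329.0, 586.0], [379.0, 585.0]]
0.05 [[327.0, 562.0], [377.0, 561.0]]
0.06 [[324.0, 538.0], [375.0, 537.0]]
0.07 [[322.0, 514.0], [373.0, 513.0]]
(350, 450) [177 173 166] [ 0.5958 -0.178   0.094 ]
(350, 500) [177 173 166] [ 0.5945 -0.1788  0.0735]
(350, 512) [176 171 164] [ 0.5936 -0.1786  0.0681]
(320, 300) [178 173 166] [ 0.6103 -0.1935  0.1604]
(320, 310) [176 171 164] [ 0.61   -0.1936  0.1576]
```

Request:
step_arm --commands '[{"xyz": [0,0,-0.004],"twist": [0,0,0]},{"xyz": [0,0,-0.009],"twist": [0,0,0]},{"xyz": [0,0,-0.011],"twist": [0,0,0]},{"xyz": [0,0,-0.011],"twist": [0,0,0]}]'

```text
time: 11.17
tool_pos: [0.5513, -0.1392, 0.0255]
ee_rot: [-1.572, 0.001, -0.767]
wrist_force: [0.4, 0.2, -0.3]
width: 0.0942
```

Request:
step_arm --commands '[{"xyz": [0,0,0],"twist": [0,0,0]},{"xyz": [0,0,0],"twist": [0,0,0]},{"xyz": [0,0,0],"twist": [0,0,0]},{"xyz": [0,0,0],"twist": [0,0,0]},{"xyz": [0,0,0],"twist": [0,0,0]},{"xyz": [0,0,0],"twist": [0,0,0]},{"xyz": [0,0,0],"twist": [0,0,0]},{"xyz": [0,0,0],"twist": [0,0,0]},{"xyz": [0,0,0],"twist": [0,0,0]},{"xyz": [0,0,0],"twist": [0,0,0]}]' --fingers 255

```text
time: 12.0
tool_pos: [0.5518, -0.1393, 0.0266]
ee_rot: [-1.571, 0.0, -0.766]
wrist_force: [-1.1, 0.7, 0.8]
width: 0.0516
```

```bash
python3 look.py f scene; python3 -c "
from h import *
o=robot.get_obs();print(o['tool_pos'],o['ee_rot'],o['wrist_force'],o['wrist_torque'],o['width'])"
```

```text
[ 0.55184536 -0.13926406  0.02661725] [-1.57077682e+00  2.47461134e-04 -7.66485237e-01] [-1.96786461  0.92622966  0.94384571] [ 0.05611603  0.15970095 -0.01201614] 0.05148638769104334
```

View pics/f_scene.png

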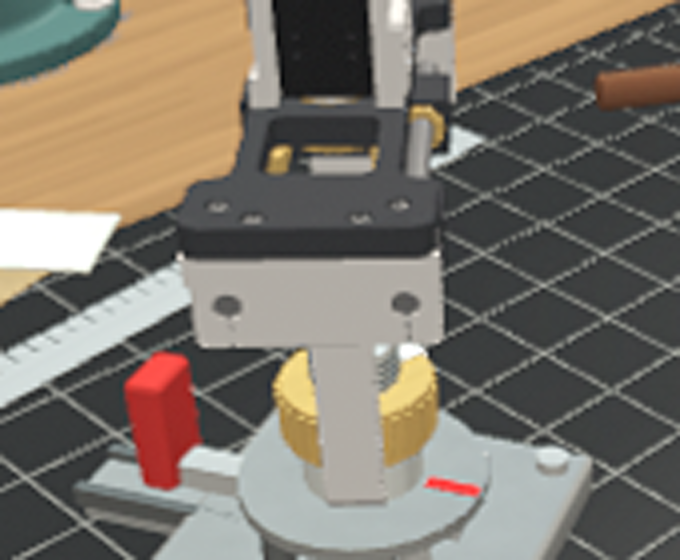

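The ring is gripped across its 52 mm diameter, finger at zoom (350,430). Turning clockwise.

Request:
step_arm --commands '[{"xyz": [0,0,0],"twist": [0,0,-2]},{"xyz": [0,0,0],"twist": [0,0,-5]},{"xyz": [0,0,0],"twist": [0,0,-9]},{"xyz": [0,0,0],"twist": [0,0,-13]},{"xyz": [0,0,0],"twist": [0,0,-17]},{"xyz": [0,0,0],"twist": [0,0,-20]},{"xyz": [0,0,0],"twist": [0,0,-20]}]'

```text
time: 12.63
tool_pos: [0.552, -0.1395, 0.0266]
ee_rot: [-1.571, -0.0, -1.116]
wrist_force: [-0.8, 0.8, 1.3]
width: 0.0513
```

```bash
python3 look.py g scene; python3 -c "
from h import *
o=robot.get_obs();print(o['tool_pos'],o['ee_rot'],o['wrist_force'],o['wrist_torque'],o['width'],o['joint_positions'])"
```

```text
[ 0.55196645 -0.13946444  0.02660263] [-1.57082641e+00 -1.67390569e-04 -1.11457117e+00] [-1.13087736  1.0314556   1.4616363 ] [ 0.06458732  0.21642307 -0.09695075] 0.052074999905823476 [-3.46980327e-01  2.11581849e-01  1.54724436e+00 -1.40361655e-04
  1.38266688e+00  7.67617089e-01]
```

View pics/g_scene.png

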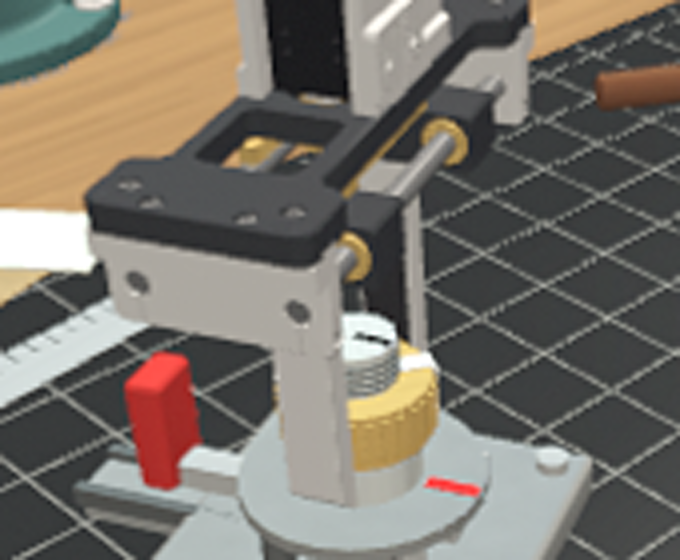

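The white line has moved to zoom (420,360) and the barrel's black line is still as found. Continuing.

Request:
step_arm --commands '[{"xyz": [0,0,0],"twist": [0,0,-2]},{"xyz": [0,0,0],"twist": [0,0,-5]},{"xyz": [0,0,0],"twist": [0,0,-9]},{"xyz": [0,0,0],"twist": [0,0,-13]},{"xyz": [0,0,0],"twist": [0,0,-17]},{"xyz": [0,0,0],"twist": [0,0,-21]},{"xyz": [0,0,0],"twist": [0,0,-25]},{"xyz": [0,0,0],"twist": [0,0,-28]},{"xyz": [0,0,0],"twist": [0,0,-30]},{"xyz": [0,0,0],"twist": [0,0,-30]},{"xyz": [0,0,0],"twist": [0,0,-30]}]'

```text
time: 13.6
tool_pos: [0.552, -0.1398, 0.0266]
ee_rot: [-1.571, -0.001, -1.638]
wrist_force: [-0.3, -0.0, 1.4]
width: 0.0514
```

```bash
python3 look.py i scene; python3 -c "
from h import *
o=robot.get_obs();print(o['tool_pos'],o['ee_rot'],o['wrist_force'],o['wrist_torque'],o['width'])"
```

```text
[ 0.55199697 -0.13980734  0.02656808] [-1.57068741e+00 -6.98697091e-04 -1.63782239e+00] [-1.47927821 -1.30456661  2.32708632] [-0.14010157  0.10973512  0.03292938] 0.05179329594596171
```

View pics/i_scene.png

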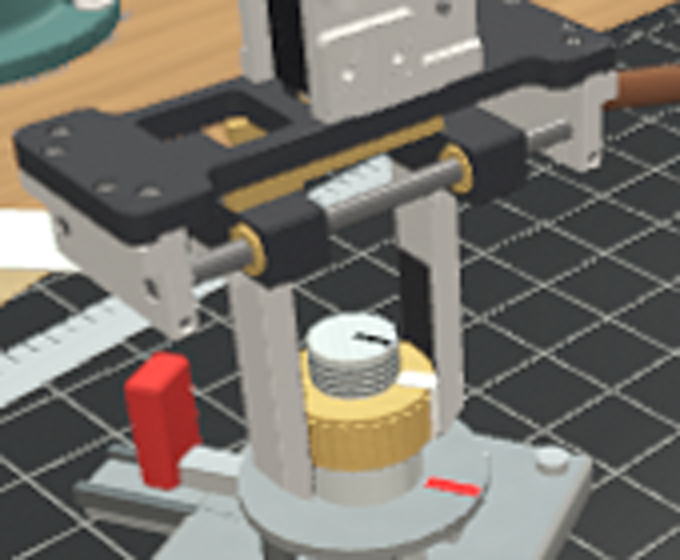

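Request:
step_arm --commands '[{"xyz": [0,0,0],"twist": [0,0,-2]},{"xyz": [0,0,0],"twist": [0,0,-4]},{"xyz": [0,0,0],"twist": [0,0,-6]},{"xyz": [0,0,0],"twist": [0,0,-8]},{"xyz": [0,0,0],"twist": [0,0,-8]}]'

```text
time: 14.07
tool_pos: [0.552, -0.1399, 0.0266]
ee_rot: [-1.571, -0.001, -1.778]
wrist_force: [-0.6, -1.7, 1.1]
width: 0.0516
```

```bash
cat > s.py <<'E'
from h import *
o=robot.get_obs();print(o['time'],o['tool_pos'].round(4),o['ee_rot'].round(4),o['wrist_force'].round(2),o['wrist_torque'].round(3),o['width'].round(4))
E
python3 s.py
```

```text
Traceback (most recent call last):
  File "s.py", line 2, in <module>
    o=robot.get_obs();print(o['time'],o['tool_pos'].round(4),o['ee_rot'].round(4),o['wrist_force'].round(2),o['wrist_torque'].round(3),o['width'].round(4))
                                                                                                                                       ^^^^^^^^^^^^^^^^
AttributeError: 'float' object has no attribute 'round'
```

Request:
step_arm --commands '[{"xyz": [0,0,0],"twist": [0,0,-1]},{"xyz": [0,0,0],"twist": [0,0,-2]},{"xyz": [0,0,0],"twist": [0,0,-2]}]'

```text
time: 14.32
tool_pos: [0.552, -0.1399, 0.0266]
ee_rot: [-1.57, -0.001, -1.814]
wrist_force: [-1.0, -1.7, 0.8]
width: 0.0514
```

```bash
python3 s.py; python3 look.py j scene
```

```text
Traceback (most recent call last):
  File "s.py", line 2, in <module>
    o=robot.get_obs();print(o['time'],o['tool_pos'].round(4),o['ee_rot'].round(4),o['wrist_force'].round(2),o['wrist_torque'].round(3),o['width'].round(4))
                                                                                                                                       ^^^^^^^^^^^^^^^^
AttributeError: 'float' object has no attribute 'round'
```

View pics/j_scene.png

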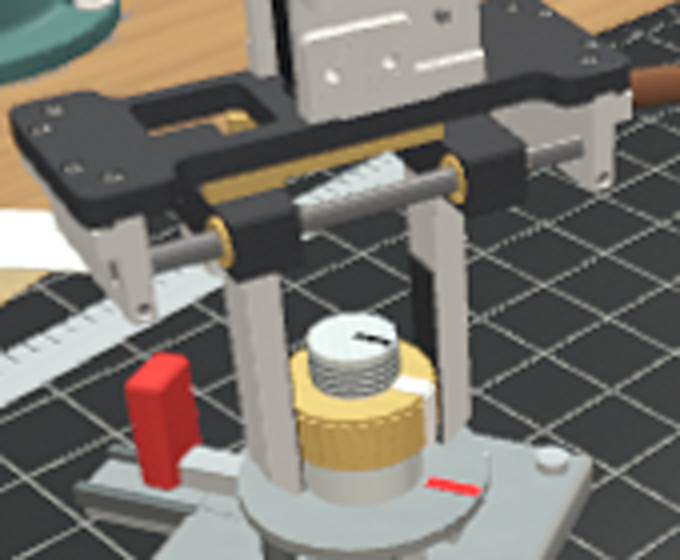

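```bash
sed -i "s/o\['width'\].round(4)/round(o['width'],4)/" s.py; python3 s.py; python3 - <<'E'
from h import *
def z(P):return ((proj("scene",P)-[120,110]+.4)*4).round().tolist()
for a in (26.1,30,35,40):
    c=np.array([np.cos(np.radians(a)),np.sin(np.radians(a))]);A=np.array([.552,-.1397])
    print(a,z([[*(A+.0155*c),.082],[*(A+.026*c),.082],[*(A+.026*c),.060]]))
E
```

```text
14.3667 [ 0.552  -0.1399  0.0266] [-1.5705e+00 -8.0000e-04 -1.8137e+00] [-1.07 -2.01  1.85] [-0.412  0.176  0.047] 0.0515
26.1 [[399.0, 384.0], [428.0, 389.0], [432.0, 442.0]]
30 [[400.0, 382.0], [430.0, 387.0], [433.0, 440.0]]
35 [[401.0, 380.0], [432.0, 383.0], [435.0, 436.0]]
40 [[402.0, 378.0], [433.0, 379.0], [436.0, 432.0]]
```

Request:
step_arm --commands '[{"xyz": [0,0,0],"twist": [0,0,-1]},{"xyz": [0,0,0],"twist": [0,0,-2]},{"xyz": [0,0,0],"twist": [0,0,-2]},{"xyz": [0,0,0],"twist": [0,0,-2]}]'

```text
time: 14.7
tool_pos: [0.552, -0.1399, 0.0266]
ee_rot: [-1.57, -0.001, -1.849]
wrist_force: [-1.4, -4.3, 1.1]
width: 0.0513
```

```bash
python3 s.py
```

```text
14.7 [ 0.552  -0.1399  0.0266] [-1.5704e+00 -8.0000e-04 -1.8489e+00] [-1.4  -4.3   1.05] [-0.548  0.239  0.056] 0.0513
```

Request:
step_arm --commands '[{"xyz": [0,0,0],"twist": [0,0,-1]},{"xyz": [0,0,0],"twist": [0,0,-2]},{"xyz": [0,0,0],"twist": [0,0,-2]},{"xyz": [0,0,0],"twist": [0,0,-2]}]'

```text
time: 15.03
tool_pos: [0.5521, -0.14, 0.0266]
ee_rot: [-1.57, -0.001, -1.883]
wrist_force: [-1.2, -6.2, 1.1]
width: 0.0516
```

```bash
python3 s.py; python3 look.py k scene
```

```text
15.0333 [ 0.5521 -0.14    0.0266] [-1.5703e+00 -1.2000e-03 -1.8826e+00] [-1.2  -6.23  1.08] [-0.858  0.126  0.731] 0.0516
```

View pics/k_scene.png

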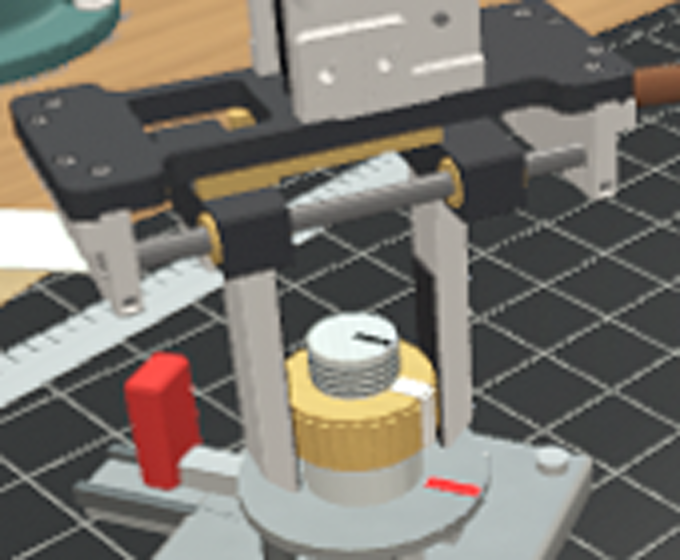

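At the last 2° the torque jumped to 0.73 N m, so the ring is at its stop and the catch is holding the barrel at the end of its play. I'll ease back 2.5°. The ring rubs harder on the barrel than the barrel does in the housing, so they will come back together and the ring stays tight. Then I'll release.

Request:
step_arm --commands '[{"xyz": [0,0,0],"twist": [0,0,1]},{"xyz": [0,0,0],"twist": [0,0,2]},{"xyz": [0,0,0],"twist": [0,0,2.5]},{"xyz": [0,0,0],"twist": [0,0,2.5]},{"xyz": [0,0,0],"twist": [0,0,2.5]}]'

```text
time: 15.5
tool_pos: [0.552, -0.1398, 0.0266]
ee_rot: [-1.57, -0.001, -1.841]
wrist_force: [-1.5, -5.6, 1.5]
width: 0.0516
```

```bash
python3 s.py
```

```text
15.5 [ 0.552  -0.1398  0.0266] [-1.5705e+00 -6.0000e-04 -1.8406e+00] [-1.53 -5.61  1.51] [-0.999  0.19   0.047] 0.0516
```

Request:
step_arm --commands '[{"xyz": [0,0,0],"twist": [0,0,0]},{"xyz": [0,0,0],"twist": [0,0,0]},{"xyz": [0,0,0],"twist": [0,0,0]},{"xyz": [0,0,0],"twist": [0,0,0]},{"xyz": [0,0,0],"twist": [0,0,0]},{"xyz": [0,0,0],"twist": [0,0,0]},{"xyz": [0,0,0],"twist": [0,0,0]},{"xyz": [0,0,0],"twist": [0,0,0]},{"xyz": [0,0,0],"twist": [0,0,0]},{"xyz": [0,0,0],"twist": [0,0,0]}]' --fingers 0

```text
time: 16.33
tool_pos: [0.552, -0.1394, 0.0265]
ee_rot: [-1.571, 0.0, -1.84]
wrist_force: [0.1, 0.0, -0.0]
width: 0.0941
```

Request:
step_arm --commands '[{"xyz": [0,0,0.01],"twist": [0,0,0]},{"xyz": [0,0,0.03],"twist": [0,0,0]},{"xyz": [0,0,0.055],"twist": [0,0,0]},{"xyz": [0,0,0.08],"twist": [0,0,0]},{"xyz": [0,0,0.105],"twist": [0,0,0]},{"xyz": [0,0,0.13],"twist": [0,0,0]},{"xyz": [-0.02,-0.02,0.145],"twist": [0,0,0]},{"xyz": [-0.045,-0.045,0.15],"twist": [0,0,0]},{"xyz": [-0.07,-0.07,0.15],"twist": [0,0,0]},{"xyz": [-0.095,-0.095,0.15],"twist": [0,0,0]},{"xyz": [-0.12,-0.12,0.15],"twist": [0,0,0]},{"xyz": [-0.14,-0.14,0.15],"twist": [0,0,0]}]'

```text
time: 17.33
tool_pos: [0.4103, -0.2809, 0.1777]
ee_rot: [-1.57, -0.001, -1.841]
wrist_force: [-0.3, -0.9, 0.2]
width: 0.0941
```

Request:
step_arm --commands '[{"xyz": [-0.02,-0.025,0],"twist": [0,0,0]},{"xyz": [-0.04,-0.05,0],"twist": [0,0,0]},{"xyz": [-0.06,-0.075,0],"twist": [0,0,0]},{"xyz": [-0.08,-0.1,0],"twist": [0,0,0]},{"xyz": [-0.09,-0.12,0],"twist": [0,0,0]},{"xyz": [-0.09,-0.12,0],"twist": [0,0,0]}]'

```text
time: 17.83
tool_pos: [0.3196, -0.4027, 0.1772]
ee_rot: [-1.571, -0.002, -1.845]
wrist_force: [-0.3, 1.4, -0.7]
width: 0.0941
```

```bash
python3 s.py; python3 look.py l
```

```text
17.8333 [ 0.3196 -0.4027  0.1772] [-1.5708 -0.0024 -1.8452] [-0.33  1.41 -0.74] [0.071 0.02  0.022] 0.0941
```

View pics/l_top.png

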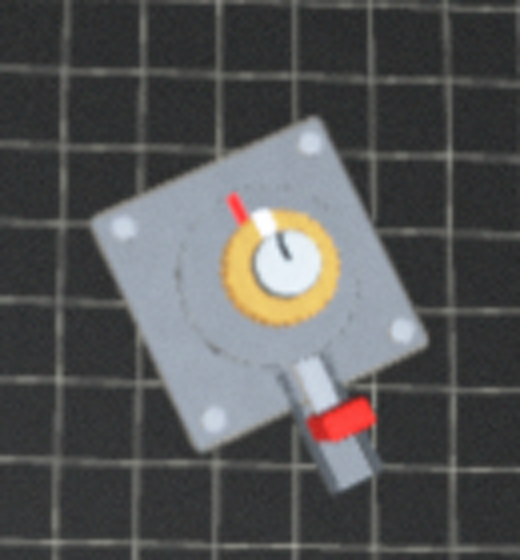

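View pics/l_scene.png

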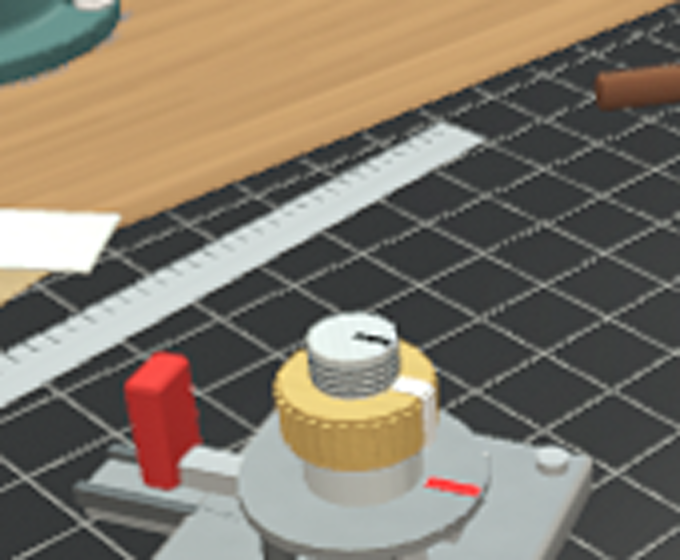

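Top view: the white line at zoom (263,222) points at the red line (237,207), the black line at (284,245) is about as before, and the catch is in at (343,418). Now I'll measure the angles.

```bash
python3 - <<'E'
from h import *
A=np.array([.552,-.1397])
for f in("top0i.npy","l_top.npy"):
    im=np.load(f).astype(int);hsv=cv2.cvtColor(im.astype(np.uint8),cv2.COLOR_RGB2HSV).astype(int)
    vv,uu=np.mgrid[:420,:560];uv=np.c_[uu.ravel(),vv.ravel()][:]
    sel=(abs(uv[:,0]-341)<30)&(abs(uv[:,1]-227)<30);uv=uv[sel]
    S=hsv[uv[:,1],uv[:,0]]
    for name,z,r0,r1,w in(("white",.082,.0185,.0255,lambda S:np.clip(120-S[:,1],0,None)*(S[:,2]>180)),("black",.098,.002,.0125,lambda S:np.clip(150-S[:,2],0,None)),("red",.042,.026,.045,lambda S:(S[:,1]>150)*((S[:,0]<8)|(S[:,0]>172))*1.)):
        for C in ([A,np.array([.5522,-.1388]) ]):
            P=onz("top",uv,z)[:,:2]-C;r=np.hypot(*P.T);W=w(S)*((r>r0)&(r<r1))
            m=(P*W[:,None]).sum(0)/W.sum();c=P-m;cov=(c*W[:,None]).T@c;e=np.linalg.eigh(cov)[1][:,1];e*=np.sign(e@m) or 1
            print(f,name,"radial",np.degrees(np.arctan2(m[1],m[0])).round(1),"axis",np.degrees(np.arctan2(e[1],e[0])).round(1),int((W>0).sum()))
    H=hsv
P=np.array([.552-.077*.898,-.1397-.077*.44,.068]);
print("grip full-in expected px zoom",(proj("top",P)-[270,160]+.4)*4)
E
```

```text
top0i.npy white radial 75.7 axis 100.8 45
top0i.npy white radial 72.9 axis 97.5 46
top0i.npy black radial 20.2 axis 27.9 7
top0i.npy black radial 14.5 axis 27.9 7
top0i.npy red radial 25.0 axis 26.8 15
top0i.npy red radial 23.8 axis 26.8 15
l_top.npy white radial 11.4 axis 62.8 43
l_top.npy white radial 4.0 axis 59.1 44
l_top.npy black radial 17.9 axis 21.9 6
l_top.npy black radial 10.6 axis 21.9 6
l_top.npy red radial 25.0 axis 26.8 15
l_top.npy red radial 23.8 axis 26.8 15
grip full-in expected px zoom [[349.00348875 419.98533906]]
```

```bash
python3 - <<'E'
from h import *
A=np.array([.552,-.1397])
def polar(im,n,z,rs,ang,fn):
    g=im.astype(np.float32);out=[]
    for a in ang:
        c=np.array([np.cos(np.radians(a)),np.sin(np.radians(a))])
        p=proj(n,np.array([[*(A+r*c),z] for r in rs])).astype(np.float32)
        s=cv2.remap(g,p[None,:,0],p[None,:,1],cv2.INTER_LINEAR)[0];out.append(fn(s))
    return np.array(out)
for n,fs in(("top",("top0i.npy","l_top.npy")),("scene",("scene0i.npy","l_scene.npy"))):
  for f in fs:
    im=np.load(f)
    ang=np.arange(-10,130,1.)
    w=polar(im,n,.082,np.linspace(.019,.024,6),ang,lambda s:s[:,2].mean()) # blue high=white
    w=np.clip(w-w.min()-.5*(w.max()-w.min()),0,None)
    k=(abs(ang-ang[w.argmax()])<20);print(f,"white",((ang*w)[k].sum()/w[k].sum()).round(1),end=" ")
    ang=np.arange(-10,60,1.)
    b=polar(im,n,.098,np.linspace(.004,.012,9),ang,lambda s:s.mean())
    b=np.clip(np.median(b)-b,0,None);b=np.clip(b-.4*b.max(),0,None);print("black",((ang*b).sum()/b.sum()).round(1),end=" ")
    r=polar(im,n,.042,np.linspace(.03,.04,6),ang,lambda s:(s[:,0]-s[:,1]).mean());r=np.clip(r-.4*r.max(),0,None);print("red",((ang*r).sum()/r.sum()).round(1))
E
```

```text
top0i.npy white 83.5 black 20.6 red 24.9
l_top.npy white 21.6 black 19.1 red 24.9
scene0i.npy white 86.9 black 32.3 red 27.6
l_scene.npy white 26.4 black 29.0 red 27.6
```

```bash
python3 -c "
from bench import robot
print(robot.close_job())"
```

```text
the job is handed in; nothing more can be done
None
```

The job is done and was handed in at about 18 s of the 38 s. On the brass-ringed head the catch is fully in and the ring is tight, and the arm is clear of everything.

- **Catch:** I gripped it and slid it in 16 mm until it stopped hard, with about 14 N of push against the 3 N of rubbing. The grip's centre ended about 77 mm from the axis, which is fully in. The last pictures show it still there.
- **Ring:** I turned it 64° clockwise until the torque jumped to 0.73 N m at the stop. I then eased back 2.5° so the barrel came off the end of its play; since the ring grips the barrel harder than the housing does, it should have stayed tight. I did not test the tightness again after easing back.
- **Lines:** The white line now reads 1° to 3° clockwise of the red line (26.4° against 27.6° in the scene view, 21.6° against 24.9° in the top view).
- **Barrel:** Its black line reads 1.5° to 3.3° clockwise of where it started. That is within the catch's 3.4° of play, but the line is only a few pixels wide, so the two views agree only roughly.

**Closed on the barrel once:** the fingertips showed about 30 mm higher in the pictures than the stated tool frame implies. My first close on the ring therefore landed on the barrel instead. I opened without turning anything, went lower and gripped the ring; the black line looked unmoved afterwards.

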